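# Tighten the batten clamp with a ratchet wrench

### The job

Take the ratchet wrench from the rubber mat, feel its ring gently down over the square head of the clamp screw until it sits on the flange, and tighten the screw clockwise (seen from above) with back-and-forth strokes between the two posts, keeping the ring on until the screw comes up solid at 1 to 2 newton-metres and never more than 2.5. Then lay the wrench flat on the rubber mat again. Turn the screw only with the wrench, keep the fingers off the clamp, and leave the two little stacks of glass beside it where they are.

Things in the scene. Friction and masses are not known exactly. Their poses are not given: they have to be found in the camera images.
- clamp: Steel hold-down clamp fixed on the bench: base plate 130 x 190 x 12 mm, strap over a wooden batten 28 mm high at its +x side. Origin on the bench on the screw axis, z up. Two upright posts (16 mm diameter, 92 mm high) at (-17, 63) and (-17, -63) mm in this frame limit the wrench handle to about 60 degrees either side of the clamp's -x direction; nothing else there is over 40 mm high
- screw_seat (a point): Point on the screw axis at the top of the 44 mm round flange under the screw's head, 60 mm above the bench. On it stands the square head, 22 x 22 mm, 16 mm high, with a round tapered nose 9 mm higher (21 mm diameter at its foot, 8 mm at its top) that guides the ring. The seated ring rests on this flange, its underside at this point
- screw (a joint): Turn of the clamp screw in rad, growing clockwise seen from above (tightening); it stops solid at 2.5 and starts between 0 and 0.3. It drags with 0.3 N m on the way and stays where it is left. At 0 the square's sides are parallel to the clamp's x and y
- bush (a joint): Twist of the screw's column in its rubber bush in rad, clockwise positive: 0.1 rad per newton-metre of torque on the screw; springs back to 0. So it shows the torque: tight means 0.1 to 0.2, over 0.25 is overtightened
- wrench_grip (a point): Centre of the grip zone of the wrench's handle, half-way up: grasp here, fingers on the two sides, held firmly (60 N), as a push of much over 5 N on the ring tilts it in the fingers. The handle is 18 mm wide and 20 mm high, its underside 10 mm below this point and level with that of the ring. Axes: x along the handle to the ring, whose axis is at x = +105 mm; z up, parallel to the ring's axis
- wrench_ring (a point): Centre of the ring on the wrench's underside; axes as wrench_grip. In the ring turns an insert with a square through hole 24 x 24 mm (1 mm play a side), at the start at any angle to the handle. If hole and head do not match, the ring rests 16 mm too high on top of the head: keep a light push down (5 N) and swing clockwise until it drops (at most 90 degrees)
- wrench_mid (a point): Middle of the wrench: on the handle's centre line 80 mm from the ring's axis, half-way up
- wrench: Flat steel ratchet ring wrench, about 0.4 kg, ring head 56 mm diameter and 16 mm thick, handle reaching 190 mm from the ring's axis; origin and axes as wrench_ring. Swung clockwise from above it drives the insert after at most 18 degrees of lost motion (20 teeth) plus about 5 degrees of play on the screw; anticlockwise it slips, dragging less than 0.1 N m
- mat: Black rubber mat fixed on the bench left or right of the clamp, 260 (x) x 160 (y) x 3 mm, origin at its underside's centre; the wrench lies on it at the start and must lie on it at the end. On the clamp's other side is a low wooden tray with offcuts
- glass_a: Stack of two small glass pieces, 55 x 40 x 10 mm, loose, beside the clamp to its +y; origin at the underside's centre
- glass_b: The like stack on the clamp's -y side
Things that resemble listed ones, but are neither listed nor needed, are in the scene too. Leave any turquoise or yellow look-alike of the wrench alone.

How it is judged:
On the way, in this order (a step that is already met when the one before it is completed fails the run):
1. the ring sits fully down on the flange, over the square head (horizontal distance between wrench_ring and screw_seat below 0.004 m and z of wrench_ring in the frame of screw_seat below 0.004 m and angle between wrench's own z axis and vertical below 0.12 rad), for 0.2 s.
2. the screw is up solid, pulled with the wrench to at least 0.9 N m (value of joint screw above 2.45 rad and value of joint bush above 0.09 rad and horizontal distance between wrench_ring and screw_seat below 0.006 m), for 0.1 s.
At the end, for the whole second after the job is handed in: The screw is home (2.5 rad, within 0.07), and the wrench lies still and flat (within 0.08 rad) on the rubber mat, its middle within 90 mm (along x) and 65 mm (along y) of the mat's centre, let go (value of joint screw above 2.43 rad and height (world z) of wrench_ring below 0.008 m and angle between wrench's own z axis and vertical below 0.08 rad and x of wrench_mid in the frame of mat between -0.09 and 0.09 m and y of wrench_mid in the frame of mat between -0.065 and 0.065 m and linear speed of wrench below 0.02 m/s); the robot touches nothing.
It fails at once if the screw is overtightened (column twisted more than 0.25 rad, 2.5 N m) (value of joint bush above 0.25 rad).
It fails at once if the ring is lifted off while the screw is only part way home (value of joint screw between 0.9 and 2.4 rad and z of wrench_ring in the frame of screw_seat above 0.024 m).
It fails at once if the ring is forced: pressed with more than 30 N on top of the screw's head (value of joint screw below 0.9 rad and z of wrench_ring in the frame of screw_seat above 0.0145 m and contact force between wrench and clamp above 30 N).
It fails at once if the fingers push on the clamp or its screw (contact force between the fingers and clamp above 5 N).
It fails at once if a stack of glass is moved more than 20 mm (distance of any of glass_a, glass_b from where it was at the start of the episode above 0.02 m).
It also fails if it takes over 72 s, if anything falls off the work surface, if the arm or the gripper's body presses on something with over 40 N, if the wrist force passes 120 N, or if a joint passes its speed limit or range.

### The arm

A 6-joint arm with a two-finger parallel gripper is mounted at the origin on the work surface. World frame = base frame: x ahead of the robot, y to its left, z up, the work surface at z = 0. Lengths are in m, angles in rad, forces in N, time in s.
With the tool pointing down it reaches from about 0.375 to 0.9 m from the base axis. Payload 3.1 kg.
Tool frame: the origin (TCP) lies between the finger pads; the fingertips stand 22 mm ahead of it and the grasp point (between the pads) lies 3 mm ahead of it; z points along the fingers, y is the line along which they close (so a half turn about z gives the same grasp; the last joint's range is limited). The gripper opens to 87 mm and grips with 3 to 60 N. Pads are 19 mm wide; open, the fingers measure 117 mm over their backs; the gripper's body (75 mm by 190 mm) begins 51 mm behind the grasp point.
Start: joints at [-1.409, 0.527, 1.433, -0, 1.181, -0.178], TCP at [0.208, -0.589, 0.245] pointing down, gripper open.
Joint ranges: [-3.08, 3.08], [-0.75, 2.2], [0.22, 2.44], [-1.43, 4.57], [0, 2.65], [-2.85, 2.85]. Speed limits (rad/s): [2.79, 2.79, 3.14, 3.14, 3.14, 3.14].

### API

Orientations are given as a unit quaternion [x, y, z, w].
In Python, from rig import get_obs, camera, get_calibration, hand_in, cut_out gives the robot as it stands.
- The arm moves only by the shell command python3 -m inch 'ROWS' [OPENING] [FORCE]. ROWS is JSON, one flat list of numbers, 6 for each row, row after row: the shift along the tool's x, y, z scaled (see below), then the turn, a rotation vector about the tool's x, y, z scaled (see below). A call has 1 to 20 rows; each row is the pose to reach, as a shift and turn from the pose commanded when the call began, along the tool's axes at that moment; what a row does not reach only later rows make up. The controller multiplies each number of a shift by 0.08 m and each number of a turn by 90 degrees. A row lasts 1/12 s, in which the tool goes at most 41.7 mm and 7.16 degrees, less where a joint would pass 70% of its speed; a pose out of reach is approached as far as the arm can. A call with a number of a shift or a turn outside -1 to 1 is refused whole. A call with a gripper value outside its range is refused whole. OPENING is the finger opening in mm, from 0 to 87, set as the call begins (- or left out, the last holds). The fingers move at their own pace and stop on an object; FORCE is the grip in N (left out, the last holds). Time passes only in rows, so rows that repeat a pose let the fingers close. It gives the time, the measured TCP pose, the force, the opening and the grip force at its end, in the units of the state.
- get_obs(): the state, without advancing time (a new reading comes with each control period).
- camera(name): name is "side" or "top"; returns the picture (400x640x3 uint8, red, green, blue); there is no depth.
- get_calibration(name): a dict with "vertical_fov" (degrees; the focal length in pixels is half the picture's height over the tangent of half this angle, whatever the lens; pixels are square), "cx", "cy" (the principal point, pixels), "T" (4x4, takes a point from camera to world coordinates). Camera axes: x right, y down, z forward; pixel columns grow to the right and rows downward; lengths in m; the calibration is good to about 2 mm. A picture is of the moment at which its call begins. get_calibration takes no time and is no camera call.
- hand_in(): hands the job in; it is judged then, once.
Trained networks look in the newest picture that a camera, given by its name, has taken for a name from the list of things; names that differ only in an ending like _2 or _b are one class to them, and where a whole thing is asked for, a point or a joint stands for the part that bears it (a point fixed in the world has none). Each returns a list of dicts, best first, with "conf" (0 to 1); they miss things now and then, are a little off and sometimes report something else, mostly with a low value. They report only what shows in the picture. A call takes as long as a camera call. They do not tell look-alikes from the thing itself.
- cut_out(camera, thing): "region" (400x640 bool, what is visible of it) and "bbox" ([left, top, right, bottom] in pixels, round what is visible of it).
The state is a dict: "time": time; "q": joint angles; "joint_velocities": joint speeds; "joint_torque": joint torques, N m; "position": TCP position; "tool_rot": TCP orientation; "ft_force": force on the tool from outside, world axes, zero at the start; "moment": the same for the moment, N m; "grip_width": finger opening in m; "grip_force": force on a finger pad.
Only numpy, scipy, OpenCV 4.12 (cv2) and the standard library are available. Lean on these libraries where they do the work, as an engineer would, in place of code of your own. Each camera call takes 0.05 s, during which the arm holds its last target. There are 200 camera calls.

## Working session

There is one attempt and no reset: what is moved stays moved. The work goes in short steps, Python scripts to look and compute and a shell command to move; the robot and the scene stay as the last step left them, time stands still between calls to the robot, and variables do not carry over. Pictures are saved under pics/ and viewed, at most 10 in all, crops included, and the job is handed in when it is done.

```bash
ls; mkdir -p pics
cat > h.py <<'E'
import numpy as np, cv2
from rig import get_obs, camera, get_calibration, hand_in, cut_out
def ray(cam,u,v):
    c=get_calibration(cam); f=200/np.tan(np.radians(c["vertical_fov"])/2); T=np.array(c["T"])
    return T[:3,3], T[:3,:3]@np.array([(u-c["cx"])/f,(v-c["cy"])/f,1.])
def onz(cam,u,v,z):
    o,d=ray(cam,u,v); return o+d*(z-o[2])/d[2]
def proj(cam,p):
    c=get_calibration(cam); f=200/np.tan(np.radians(c["vertical_fov"])/2); T=np.array(c["T"])
    q=T[:3,:3].T@(np.array(p)-T[:3,3]); return q[:2]/q[2]*f+[c["cx"],c["cy"]]
E
python3 - <<'E'
from h import *
ims=[camera("top"),camera("side")]
for n,i in zip(["top","side"],ims):
    cv2.imwrite(f"pics/{n}0.png",i[...,::-1]); c=get_calibration(n); print(n,c["vertical_fov"],c["cx"],c["cy"],np.round(c["T"],3).tolist())
for n in ["top","side"]:
    for t in ["wrench","mat","clamp","screw","glass_a"]:
        for r in cut_out(n,t)[:3]:
            m=r["region"]; ys,xs=np.nonzero(m); print(n,t,round(r["conf"],2),r["bbox"],xs.mean().round(1),ys.mean().round(1),m.sum())
print(get_obs())
E
```

```text
pics
top 47.63181333742368 321.89410226206587 196.45934929713982 [[-0.017, -0.992, 0.129, 0.295], [-1.0, 0.019, 0.015, 0.022], [-0.018, -0.128, -0.992, 1.237], [0.0, 0.0, 0.0, 1.0]]
side 51.048926489767325 315.551288093513 205.16953766759966 [[-0.999, -0.008, 0.035, 0.435], [-0.032, 0.644, -0.764, 0.8], [-0.016, -0.765, -0.644, 0.695], [0.0, 0.0, 0.0, 1.0]]
top wrench 0.97 [139.0, 263.0, 222.7, 290.3] 188.7 276.0 786
top wrench 0.91 [274.6, 217.8, 353.1, 241.0] 319.3 226.7 707
top wrench 0.71 [227.2, 132.0, 244.8, 212.2] 230.8 166.3 798
top mat 0.78 [201.9, 126.1, 257.3, 215.7] 229.8 171.0 4373
top mat 0.7 [291.6, 98.6, 398.8, 168.7] 339.1 132.2 4617
top clamp 0.89 [288.2, 99.0, 396.3, 169.7] 339.5 132.2 4715
top screw 0.5 [335.0, 135.0, 342.3, 147.4] 338.1 139.5 77
top screw 0.29 [292.8, 100.4, 398.2, 170.2] 339.5 132.4 4638
top glass_a 0.85 [378.9, 140.4, 398.6, 162.8] 389.3 150.1 300
top glass_a 0.63 [277.4, 125.2, 293.1, 141.6] 287.5 133.2 280
top glass_a 0.21 [221.8, 135.0, 239.9, 208.9] 230.4 168.2 688
side wrench 0.88 [227.7, 284.2, 336.1, 312.7] 277.7 302.3 1594
side wrench 0
[... 420 characters left out ...]
'time': 0.6, 'q': array([-1.40951831e+00,  5.27449236e-01,  1.43270319e+00,  3.17970134e-05,
        1.18139966e+00, -1.78497815e-01]), 'joint_velocities': array([ 0.00163862, -0.00015688, -0.00150844,  0.00072361,  0.00025384,
       -0.00079915]), 'joint_torque': array([-9.23688131e-04, -4.39743018e+01, -1.76889092e+01,  6.33826735e-02,
        5.06386603e-02, -2.20804384e-05]), 'position': array([ 0.20833095, -0.58923405,  0.2445786 ]), 'tool_rot': array([9.85604743e-01, 1.69065932e-01, 1.45332527e-05, 2.04099551e-05]), 'ft_force': array([-0.52934664, -0.24107696,  0.24972224]), 'moment': array([-0.03222702, -0.03662239, -0.06574001]), 'grip_force': 0.0, 'grip_width': 0.08714225824683416}
```

Run:
```python
from h import *
t=cv2.imread("pics/top0.png")[80:260,190:430]; s=cv2.imread("pics/side0.png")[150:360,180:400]
cv2.imwrite("pics/tc.png",cv2.resize(t,None,fx=3.3,fy=3.3,interpolation=2)); cv2.imwrite("pics/sc.png",cv2.resize(s,(600,573),interpolation=2))
```

```text
(no output)
```

View pics/tc.png

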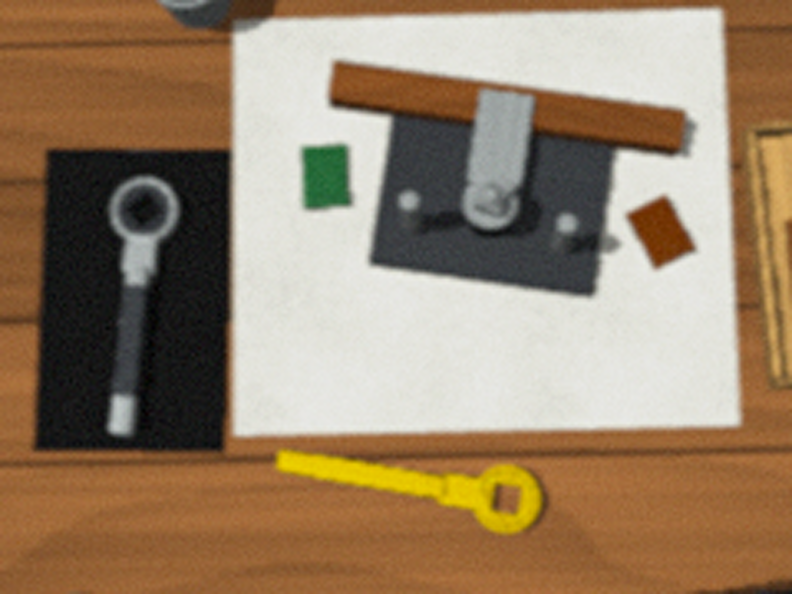

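View pics/sc.png

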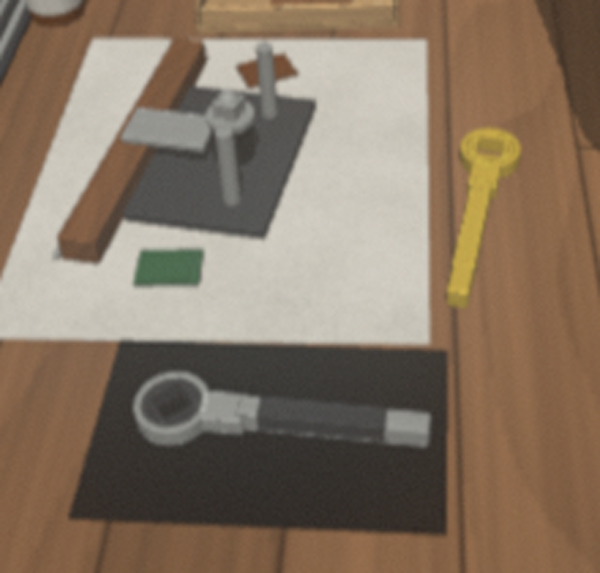

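The wrench (grey) lies on the mat, ring towards +x at top px (234,144) and handle end at (226,206). The posts' tops are at (314,141) and (361,147), and the screw is between them at about (339,139). The yellow wrench is a look-alike.

Run:
```python
from h import *
tc=lambda x,y:("top",190+x/3.3,80+y/3.3)
sc=lambda x,y:("side",180+x*220/600,150+y*210/573)
def tri(*obs):
    A=np.zeros((3,3));b=np.zeros(3)
    for o in obs:
        c,d=ray(*o);d=d/np.linalg.norm(d);P=np.eye(3)-np.outer(d,d);A+=P;b+=P@c
    return np.linalg.solve(A,b)
pr=lambda n,*a:print(n,*[np.round(x,4) for x in a])
A=onz(*tc(408,200),.092);B=onz(*tc(566,222),.092)
pr("posts top",A,B,np.linalg.norm(A-B)); pr("side",onz(*sc(226,130),.092),onz(*sc(264,46),.092)); 
pr("tri",tri(tc(408,200),sc(226,130)),tri(tc(566,222),sc(264,46)))
y=(A-B)/np.linalg.norm(A-B); x=np.array([y[1],-y[0],0]); pr("clamp yaw",np.degrees(np.arctan2(x[1],x[0])),"screw",(A+B)/2+.017*x)
pr("flange top",onz(*tc(490,206),.060),"side",onz(*sc(229,117),.06))
pr("head nose top",onz(*tc(494,194),.085), "side",onz(*sc(230,95),.085))
r1=onz(*tc(145,210),.019);r2=onz(*sc(172,405),.019);pr("ring",r1,r2,tri(tc(145,210),sc(172,405)))
e1=onz(*tc(121,434),.023);e2=onz(*sc(430,425),.023);pr("end",e1,e2)
for r,e in((r1,e1),(r2,e2)):
    d=r-e;d[2]=0;n=np.linalg.norm(d);pr("len",n,np.degrees(np.arctan2(d[1],d[0])),"grip",r-d/n*.105)
for c in [tc(47,150),tc(230,150),tc(223,449),tc(36,449)]:pr("mat",onz(*c,.003))
for c in [sc(118,342),sc(448,350),sc(446,533),sc(70,518)]:pr("mats",onz(*c,.003))
```

```text
posts top [0.5895 0.058  0.092 ] [ 0.5693 -0.0653  0.092 ] 0.125
side [0.5895 0.0594 0.092 ] [ 0.5701 -0.0637  0.092 ]
tri [0.5898 0.058  0.0909] [ 0.57   -0.0654  0.0907]Traceback (most recent call last):
  File "<stdin>", line 13, in <module>
  File "<stdin>", line 9, in <lambda>
    return _wrapfunc(a, 'round', decimals=decimals, out=out)
    return _wrapit(obj, method, *args, **kwds)
    result = getattr(arr, method)(*args, **kwds)
numpy._core._exceptions._UFuncNoLoopError: ufunc 'multiply' did not contain a loop with signature matching types (dtype('<U5'), dtype('float64')) -> None
```

Run:
```python
from h import *
tc=lambda x,y:("top",190+x/3.3,80+y/3.3)
sc=lambda x,y:("side",180+x*220/600,150+y*210/573)
pr=lambda n,*a:print(n,*[x if isinstance(x,str) else np.round(x,4) for x in a])
A=onz(*tc(408,200),.092);B=onz(*tc(566,222),.092)
y=(A-B)/np.linalg.norm(A-B); x=np.array([y[1],-y[0],0]); pr("clamp yaw",np.degrees(np.arctan2(x[1],x[0])),"screw",(A+B)/2+.017*x)
pr("flange top",onz(*tc(490,206),.060),"side",onz(*sc(229,117),.06))
pr("head nose top",onz(*tc(494,194),.085), "side",onz(*sc(230,95),.085))
r1=onz(*tc(145,210),.019);r2=onz(*sc(172,405),.019);pr("ring",r1,r2)
e1=onz(*tc(121,434),.023);e2=onz(*sc(430,425),.023);pr("end",e1,e2)
for r,e in((r1,e1),(r2,e2)):
    d=r-e;d[2]=0;n=np.linalg.norm(d);pr("len",n,np.degrees(np.arctan2(d[1],d[0])),"grip",r-d/n*.105)
for c in [tc(47,150),tc(230,150),tc(223,449),tc(36,449)]:pr("mat",onz(*c,.003))
for c in [sc(118,342),sc(448,350),sc(446,533),sc(70,518)]:pr("mats",onz(*c,.003))
```

```text
clamp yaw -9.331 screw [ 0.5962 -0.0064  0.092 ]
flange top [ 0.5914 -0.007   0.06  ] side [0.5974 0.0016 0.06  ]
head nose top [ 0.5947 -0.0097  0.085 ] side [0.594  0.0018 0.085 ]
ring [0.6044 0.2806 0.019 ] [0.6067 0.2878 0.019 ]
end [0.4161 0.2979 0.023 ] [0.4189 0.3045 0.023 ]
len 0.1891 -5.2576 grip [0.4999 0.2902 0.019 ]
len 0.1885 -5.0981 grip [0.5021 0.2971 0.019 ]
mat [0.6627 0.3684 0.003 ]
mat [0.6593 0.2118 0.003 ]
mat [0.4041 0.2174 0.003 ]
mat [0.4069 0.3733 0.003 ]
mats [0.6636 0.2157 0.003 ]
mats [0.4039 0.219  0.003 ]
mats [0.4084 0.3773 0.003 ]
mats [0.6651 0.3716 0.003 ]
```

```bash
python3 -m inch '[0.5,-0.5,0,0,0,0,1,-1,0,0,0,0,1,-1,0,0,0,0]' 87 60
python3 -m inch '[0.5,-0.5,0,0,0,0,1,-1,0,0,0,0,1,-1,0,0,0,0]'
python3 -m inch '[0.5,-0.5,0,0,0,0,1,-1,0,0,0,0,1,-1,0,0,0,0]'
python3 -m inch '[0.5,-0.5,0,0,0,0,1,-1,0,0,0,0,1,-1,0,0,0,0]'
python3 -m inch '[0.5,-0.5,0,0,0,0,1,-1,0,0,0,0,1,-1,0,0,0,0]'
python3 -m inch '[0.5,-0.5,0,0,0,0,1,-1,0,0,0,0,1,-1,0,0,0,0]'
python3 -m inch '[0.5,-0.5,0,0,0,0,1,-1,0,0,0,0,1,-1,0,0,0,0]'
python3 -m inch '[0.05,-1,0,0,0,0,0.1,-1,0,0,0,0,0.1,-1,0,0,0,0]'
python3 -m inch '[0.05,-1,0,0,0,0,0.1,-1,0,0,0,0,0.1,-1,0,0,0,0]'
```

```text
time: 0.85
position: [0.2576, -0.4842, 0.2442]
tool_rot: [0.986, 0.169, 0.0, -0.001]
ft_force: [0.0, 0.4, -0.0]
grip_width: 0.087
grip_force: 0.0
time: 1.1
position: [0.3064, -0.3816, 0.2445]
tool_rot: [0.986, 0.169, 0.0, -0.001]
ft_force: [-0.5, 0.3, -0.5]
grip_width: 0.087
grip_force: 0.0
time: 1.35
position: [0.355, -0.2798, 0.2447]
tool_rot: [0.986, 0.169, 0.0, -0.001]
ft_force: [0.1, -0.6, -0.1]
grip_width: 0.087
grip_force: 0.0
time: 1.6
position: [0.4039, -0.178, 0.2448]
tool_rot: [0.986, 0.169, 0.0, -0.0]
ft_force: [0.2, 0.2, -0.8]
grip_width: 0.087
grip_force: 0.0
time: 1.85
position: [0.453, -0.076, 0.2449]
tool_rot: [0.986, 0.17, 0.001, -0.0]
ft_force: [0.4, 0.7, -0.7]
grip_width: 0.0868
grip_force: 0.0
time: 2.1
position: [0.502, 0.0262, 0.2449]
tool_rot: [0.985, 0.17, 0.001, -0.0]
ft_force: [1.6, -0.9, -1.0]
grip_width: 0.0867
grip_force: 0.0
time: 2.35
position: [0.5509, 0.1285, 0.2449]
tool_rot: [0.985, 0.17, 0.001, -0.0]
ft_force: [-0.6, -1.5, 0.9]
grip_width: 0.0867
grip_force: 0.0
time: 2.6
position: [0.5285, 0.2097, 0.2445]
tool_rot: [0.985, 0.172, -0.0, -0.002]
ft_force: [-0.1, -0.7, 0.6]
grip_width: 0.0874
grip_force: 0.0
time: 2.85
position: [0.5098, 0.287, 0.2448]
tool_rot: [0.985, 0.172, 0.0, -0.002]
ft_force: [-0.9, -0.4, -0.7]
grip_width: 0.0869
grip_force: 0.0
```

```bash
python3 -m inch '[0,0,0.5,0,0,-0.2,0,0,1,0,0,-0.4,0,0,1,0,0,-0.86,0,0,1,0,0,-0.86,0,0,1,0,0,-0.86,0,0,1,0,0,-0.86,0,0,1,0,0,-0.86,0,0,1,0,0,-0.86,0,0,1,0,0,-0.86,0,0,1,0,0,-0.86,0,0,1,0,0,-0.86,0,0,1,0,0,-0.86]'
python3 -m inch '[0,0,0.3,0,0,-0.2,0,0,0.6,0,0,-0.4,0,0,0.6,0,0,-0.86,0,0,0.6,0,0,-0.86,0,0,0.6,0,0,-0.86,0,0,0.6,0,0,-0.86,0,0,0.6,0,0,-0.86,0,0,0.6,0,0,-0.86,0,0,0.6,0,0,-0.86,0,0,0.6,0,0,-0.86,0,0,0.6,0,0,-0.86,0,0,0.6,0,0,-0.86]'
python3 - <<'E'
from h import *
from scipy.spatial.transform import Rotation as R
cv2.imwrite("pics/s1.png",cv2.resize(camera("side")[180:380,170:400],None,fx=3,fy=3,interpolation=2)[...,::-1])
o=get_obs();M=R.from_quat(o["tool_rot"]).as_matrix();print(o["q"],o["position"],M.round(3).tolist(),np.degrees(np.arctan2(M[1,0],M[0,0])))
print(M.T@(np.array([.501,.2935,.115])-o["position"])/.08)
E
```

```text
time: 3.85
position: [0.5118, 0.2809, 0.1647]
tool_rot: [0.663, 0.749, 0.0, 0.0]
ft_force: [-1.0, -0.1, -0.3]
grip_width: 0.0868
grip_force: 0.0
time: 4.85
position: [0.5118, 0.2811, 0.1167]
tool_rot: [0.051, 0.999, -0.0, 0.0]
ft_force: [-1.0, 0.3, 1.4]
grip_width: 0.0868
grip_force: 0.0
[ 3.11283028e-01  6.45256206e-01  1.64461003e+00 -7.06732194e-05
  8.51394480e-01 -1.15499921e+00] [0.51174177 0.2812372  0.11666015] [[-0.995, 0.104, 0.0], [0.104, 0.995, 0.0], [-0.0, 0.0, -1.0]] 174.01445069927323
[0.14953106 0.13844596 0.02071511]
```

View pics/s1.png

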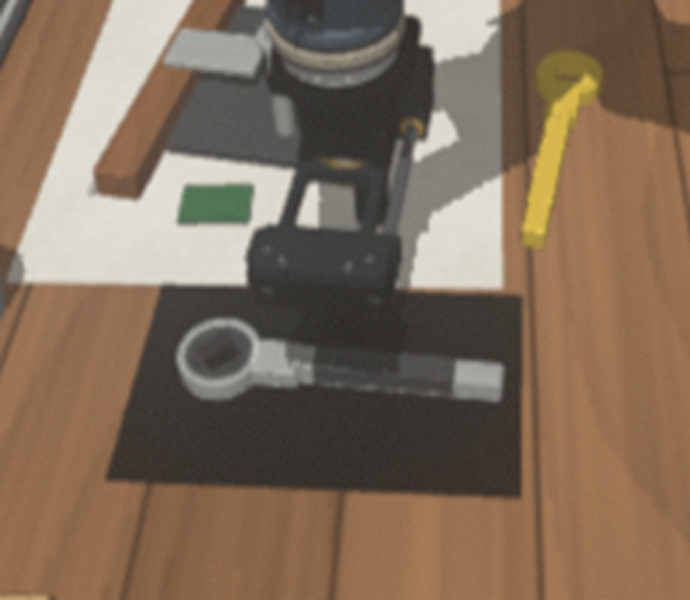

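The gripper is over the handle and the ring is unobstructed (side crop, ring at (215,358)). Descend and grasp.

```bash
python3 -m inch '[0.15,0.14,0.4,0,0,-0.01,0.15,0.14,0.8,0,0,-0.01,0.15,0.14,0.9,0,0,-0.01,0.15,0.14,0.9,0,0,-0.01]' 87 60
python3 -m inch '[0,0,0.1,0,0,0,0,0,0.2,0,0,0,0,0,0.2,0,0,0]'
python3 -m inch '[0,0,0,0,0,0,0,0,0,0,0,0,0,0,0,0,0,0,0,0,0,0,0,0,0,0,0,0,0,0,0,0,0,0,0,0]' 0 60
python3 -m inch '[0,0,0,0,0,0,0,0,0,0,0,0]'
```

```text
time: 5.23
position: [0.4988, 0.2931, 0.0423]
tool_rot: [0.043, 0.999, -0.001, -0.003]
ft_force: [0.7, 0.5, 1.0]
grip_width: 0.0867
grip_force: 0.0
time: 5.48
position: [0.501, 0.2937, 0.0284]
tool_rot: [0.043, 0.999, 0.0, 0.0]
ft_force: [-1.2, 0.3, 0.5]
grip_width: 0.087
grip_force: 0.0
time: 5.98
position: [0.5007, 0.294, 0.0288]
tool_rot: [0.042, 0.999, 0.0, 0.0]
ft_force: [0.1, 0.8, 0.1]
grip_width: 0.0548
grip_force: 0.0
time: 6.15
position: [0.5006, 0.2939, 0.0286]
tool_rot: [0.042, 0.999, 0.0, 0.0]
ft_force: [0.5, -0.5, 0.3]
grip_width: 0.0415
grip_force: 0.0
```

```bash
python3 -m inch '[0,0,0,0,0,0,0,0,0,0,0,0,0,0,0,0,0,0,0,0,0,0,0,0,0,0,0,0,0,0,0,0,0,0,0,0]'
python3 -m inch '[0,0,-0.15,0,0,0,0,0,-0.4,0,0,0,0,0,-0.8,0,0,0,0,0,-1,0,0,0,0,0,-1,0,0,0]'
python3 -m inch '[0,0,-0.2,0,0,0,0,0,-0.3,0,0,0,0,0,-0.3,0,0,0,0,0,-0.3,0,0,0]'
python3 - <<'E'
from h import *
t=camera("top");s=camera("side")
for n in("top","side"):
  for r in cut_out(n,"wrench")[:2]:print(n,r["conf"],r["bbox"])
cv2.imwrite("pics/t2.png",np.vstack([cv2.resize(t[100:220,180:360],None,fx=2.5,fy=2.5,interpolation=2),cv2.resize(s[240:360,190:370],None,fx=2.5,fy=2.5,interpolation=2)])[...,::-1])
print(get_obs())
E
```

```text
time: 6.65
position: [0.5005, 0.2938, 0.0285]
tool_rot: [0.042, 0.999, -0.0, -0.0]
ft_force: [0.5, -0.2, 0.4]
grip_width: 0.0175
grip_force: 60.0
time: 7.07
position: [0.5026, 0.2949, 0.1123]
tool_rot: [0.042, 0.999, 0.001, 0.003]
ft_force: [0.1, 0.0, -4.1]
grip_width: 0.0174
grip_force: 60.0
time: 7.4
position: [0.5003, 0.2939, 0.1321]
tool_rot: [0.042, 0.999, -0.0, -0.0]
ft_force: [0.6, 0.3, -6.1]
grip_width: 0.0171
grip_force: 60.0
top 0.68 [210.8, 262.7, 227.2, 280.4]
top 0.61 [272.5, 217.4, 350.6, 241.2]
side 0.88 [402.8, 311.4, 449.1, 372.1]
side 0.62 [343.7, 199.0, 371.0, 266.5]
{'time': 7.6, 'q': array([ 3.38453446e-01,  6.19429691e-01,  1.64470564e+00,  1.95437508e-05,
        8.79813896e-01, -1.14799508e+00]), 'joint_velocities': array([ 0.0014156 , -0.00224105, -0.00409095,  0.00100816,  0.00040216,
        0.00144743]), 'joint_torque': array([ 1.36125757e-02, -4.58372641e+01, -1.38141418e+01, -4.51914885e-02,
       -3.49046511e-02,  6.31895091e-04]), 'position': array([0.49990913, 0.29364725, 0.13139899]), 'tool_rot': array([ 4.21676022e-02,  9.99109856e-01, -4.30752504e-04, -1.09675393e-03]), 'ft_force': array([ 0.45177921,  0.8555043 , -3.86655909]), 'moment': array([ 0.09454686, -0.01951531,  0.01747108]), 'grip_force': 59.96421217918396, 'grip_width': 0.017486383533120008}
```

View pics/t2.png

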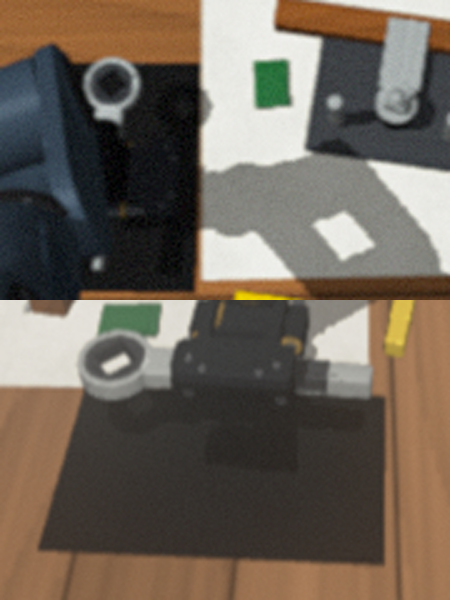

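Run:
```python
from h import *
from scipy.spatial.transform import Rotation as R
o=get_obs();M=R.from_quat(o["tool_rot"]).as_matrix()
for z in(.120,.122):
  for c in[("top",224.4,133.6),("side",235.2,264.4)]:
    p=onz(*c,z);print(p.round(4),(M.T@(p-o["position"])).round(4))
# mean ring estimate on bench earlier vs grasp pose
print(M.T@(np.array([.6055,.284,.019])-[.5005,.2938,.0285]))
```

```text
[0.6054 0.2837 0.12  ] [-0.106  -0.0011  0.0112]
[0.6081 0.2883 0.12  ] [-0.1083  0.0038  0.0112]
[0.6048 0.2832 0.122 ] [-0.1055 -0.0016  0.0092]
[0.6075 0.2901 0.122 ] [-0.1076  0.0055  0.0092]
[-0.10547258 -0.00090887  0.00927357]
```

```bash
python3 -m inch '[-0.05,-0.3,-0.05,0,0,0,-0.1,-0.7,-0.2,0,0,0,-0.13,-1,-0.2,0,0,0]'
python3 -m inch '[-0.06,-0.5,0,0,0,0,-0.13,-1,0,0,0,0,-0.13,-1,0,0,0,0]'
python3 -m inch '[-0.06,-0.5,0,0,0,0,-0.13,-1,0,0,0,0,-0.13,-1,0,0,0,0]'
python3 -m inch '[-0.06,-0.5,0,0,0,0,-0.13,-1,0,0,0,0,-0.13,-1,0,0,0,0]'
python3 -m inch '[-0.03,-0.2,0,0,0,-0.06,-0.07,-0.4,0,0,0,-0.13,-0.07,-0.58,0,0,0,-0.2,-0.07,-0.58,0,0,0,-0.27,-0.07,-0.58,0,0,0,-0.34,-0.07,-0.58,0,0,0,-0.41,-0.07,-0.58,0,0,0,-0.48,-0.07,-0.58,0,0,0,-0.525,-0.07,-0.58,0,0,0,-0.525,-0.07,-0.58,0,0,0,-0.525]'
python3 - <<'E'
from h import *
t=camera("top");s=camera("side")
cv2.imwrite("pics/t3.png",np.hstack([cv2.resize(t[95:190,280:400],None,fx=3.3,fy=3.3,interpolation=2),cv2.resize(s[120:215,200:320],None,fx=3.3,fy=3.3,interpolation=2)])[...,::-1])
o=get_obs();print(o["position"],o["q"],o["tool_rot"],o["ft_force"],o["moment"])
E
```

```text
time: 7.85
position: [0.5049, 0.2123, 0.1492]
tool_rot: [0.041, 0.999, -0.0, 0.001]
ft_force: [0.8, 0.2, -4.0]
grip_width: 0.0172
grip_force: 60.0
time: 8.1
position: [0.5084, 0.1264, 0.148]
tool_rot: [0.045, 0.999, -0.002, -0.0]
ft_force: [0.5, -0.1, -4.3]
grip_width: 0.0174
grip_force: 60.0
time: 8.35
position: [0.5131, 0.0459, 0.1483]
tool_rot: [0.045, 0.999, -0.002, 0.001]
ft_force: [0.2, -0.4, -4.8]
grip_width: 0.0175
grip_force: 60.0
time: 8.6
position: [0.5176, -0.0351, 0.1485]
tool_rot: [0.045, 0.999, -0.002, 0.002]
ft_force: [1.5, -1.0, -4.4]
grip_width: 0.0173
grip_force: 60.0
time: 9.43
position: [0.5168, -0.0749, 0.1482]
tool_rot: [-0.361, 0.933, 0.0, -0.0]
ft_force: [-0.1, 0.5, -3.5]
grip_width: 0.0177
grip_force: 60.0
[ 0.51679494 -0.07495067  0.14832384] [-3.58180313e-01  5.33039350e-01  1.77993252e+00 -1.00034511e-04
  8.28920420e-01 -2.66784096e+00] [-3.61117475e-01  9.32520319e-01  7.21112580e-05 -1.36399718e-04] [-0.01361491 -1.04761865 -4.827372  ] [ 0.01146463  0.04156678 -0.02155487]
```

View pics/t3.png

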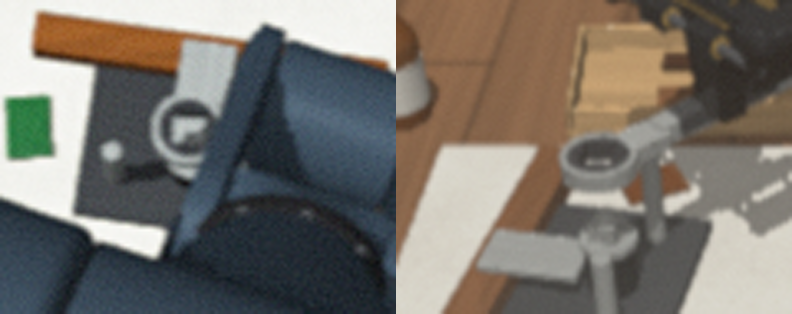

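Run:
```python
from h import *
from scipy.spatial.transform import Rotation as R
o=get_obs();M=R.from_quat(o["tool_rot"]).as_matrix()
k=o["position"]+M@[-.106,0,.0095];print("kin ring top",k, "yaw",np.degrees(np.arctan2(M[1,0],M[0,0]))+180)
tc=lambda x,y:("top",280+x/3.3,95+y/3.3); sc=lambda x,y:("side",200+(x-396)/3.3,120+y/3.3)
print("ring",onz(*tc(187,126),k[2]).round(4),onz(*sc(598,159),k[2]).round(4))
print("kin proj", (proj("top",k)-[280,95])*3.3,(proj("side",k)-[200,120])*3.3+[396,0])
for n,c in(("top",tc),("side",sc)):
  print(n)
for p in([.595,-.0045,.085],[.595,-.0045,.06]): print("screw guess proj",p,(proj("top",p)-[280,95])*3.3,(proj("side",p)-[200,120])*3.3+[396,0])
```

```text
kin ring top [ 0.59514598 -0.00355945  0.1388024 ] yaw 42.33768159873574
ring [ 0.5952 -0.0011  0.1388] [0.5952 0.009  0.1388]
kin proj [190.32757828 125.96452559] [600.45498267 148.74436799]
top
side
screw guess proj [0.595, -0.0045, 0.085] [190.36320893 144.2989673 ] [608.06944938 208.6444301 ]
screw guess proj [0.595, -0.0045, 0.06] [189.83450715 152.19540924] [611.26632127 235.44073733]
```

Run:
```python
import cv2,numpy as np
im=cv2.imread("pics/t3.png")
a=cv2.imread("pics/side0.png")[165:215,235:295]; b=cv2.imread("pics/top0.png")[120:170,305:370]
cv2.imwrite("pics/z.png",np.hstack([cv2.resize(a,(480,400),interpolation=2),cv2.resize(b,(520,400),interpolation=2)])[:, :][:400,:1000][:, ::1]) 
z=cv2.imread("pics/z.png");cv2.imwrite("pics/z.png",cv2.resize(z,(800,320)))
```

```text
(no output)
```

View pics/z.png

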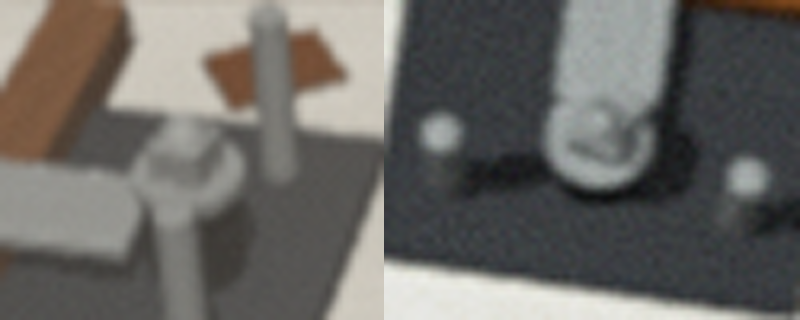

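Seen from the top, the ring (px ~(337,133)) sits ~5 mm to +y of the nose (px (339,138)). I'll shift it -y, then go down by feel.

```bash
python3 -m inch '[0.04,-0.055,0.15,0,0,0,0.04,-0.055,0.35,0,0,0,0.04,-0.055,0.45,0,0,0,0.04,-0.055,0.45,0,0,0]' | head -4
python3 -m inch '[0,0,0.025,0,0,0,0,0,0.05,0,0,0,0,0,0.05,0,0,0]' | head -4
python3 -m inch '[0,0,0.025,0,0,0,0,0,0.05,0,0,0,0,0,0.05,0,0,0]' | head -4
python3 - <<'E'
from h import *
t=camera("top");s=camera("side")
cv2.imwrite("pics/t4.png",np.hstack([cv2.resize(t[110:170,305:365],None,fx=6,fy=6,interpolation=2),cv2.resize(s[150:210,235:295],None,fx=6,fy=6,interpolation=2)])[...,::-1])
o=get_obs();print(o["position"],o["ft_force"],o["moment"])
E
```

```text
time: 9.87
position: [0.516, -0.08, 0.1108]
tool_rot: [-0.361, 0.932, 0.002, -0.002]
ft_force: [-0.2, -0.5, -4.3]
time: 10.12
position: [0.5176, -0.0806, 0.1088]
tool_rot: [-0.362, 0.932, -0.0, 0.0]
ft_force: [-0.0, 0.1, -5.0]
time: 10.37
position: [0.5173, -0.0805, 0.1045]
tool_rot: [-0.362, 0.932, 0.0, -0.0]
ft_force: [0.1, -0.4, -4.5]
[ 0.51737044 -0.08055086  0.10460644] [-0.01528085 -0.10641959 -4.01275341] [0.07035349 0.02035575 0.01734616]
```

View pics/t4.png

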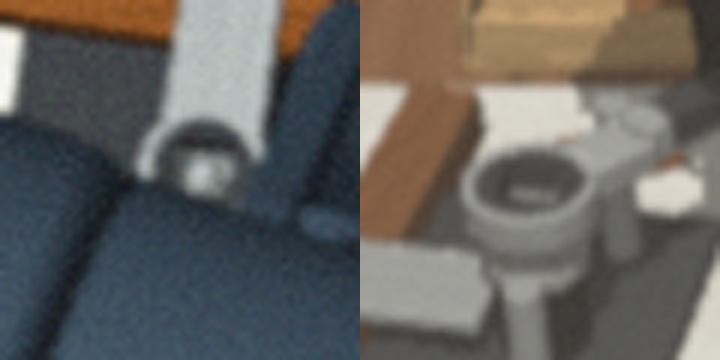

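The nose shows inside the ring in both views, nearly centred, and there's no contact force. Continue down gently.

```bash
for i in 1; do python3 -m inch '[0,0,0.0125,0,0,0,0,0,0.025,0,0,0,0,0,0.025,0,0,0]' | sed -n 2,4p; done
python3 -m inch '[0,0,0.0125,0,0,0,0,0,0.025,0,0,0,0,0,0.025,0,0,0]' | sed -n 2,4p
python3 - <<'E'
from h import *
L=.106/.08
for i in range(1,8):
  th=np.radians(i*45/7);print(i,round(i*.5/7,3),round(-L*(1-np.cos(th)),3),round(L*np.sin(th),3))
o=get_obs();print(o["ft_force"],o["moment"])
E
```

```text
position: [0.5173, -0.0805, 0.1024]
tool_rot: [-0.362, 0.932, 0.0, -0.0]
ft_force: [-0.1, -0.1, -5.4]
position: [0.5176, -0.0806, 0.1006]
tool_rot: [-0.362, 0.932, -0.0, 0.0]
ft_force: [-0.7, 0.6, -2.7]
1 0.071 -0.008 0.148
2 0.143 -0.033 0.295
3 0.214 -0.074 0.438
4 0.286 -0.131 0.575
5 0.357 -0.203 0.705
6 0.429 -0.289 0.826
7 0.5 -0.388 0.937
[-0.73440443  0.58599861 -2.65609163] [ 0.21610858 -0.14142909  0.0512609 ]
```

```bash
python3 -m inch '[0,0,0.0125,0,0,0,0,0,0.0125,0,0,0]' | sed -n 2,4p
python3 -m inch '[0,0,0.0063,0,0,0,0,0,0.0063,0,0,0]' | sed -n 2,4p
```

```text
position: [0.5178, -0.0807, 0.0998]
tool_rot: [-0.362, 0.932, -0.0, 0.001]
ft_force: [-0.3, 0.4, -0.1]
position: [0.5179, -0.0807, 0.0994]
tool_rot: [-0.362, 0.932, -0.0, 0.001]
ft_force: [0.0, 0.0, 0.9]
```

```bash
python3 -m inch '[-0.002,0.074,0,0,0,0.036,-0.008,0.148,0,0,0,0.071,-0.019,0.222,0,0,0,0.107,-0.033,0.295,0,0,0,0.143,-0.033,0.295,0,0,0,0.143]' | sed -n 2,4p
python3 -m inch '[-0.002,0.074,0,0,0,0.036,-0.008,0.148,0,0,0,0.071,-0.019,0.222,0,0,0,0.107,-0.033,0.295,0,0,0,0.143,-0.033,0.295,0,0,0,0.143]' | sed -n 2,4p
```

```text
position: [0.5029, -0.0606, 0.0993]
tool_rot: [-0.255, 0.967, 0.0, -0.0]
ft_force: [-0.9, -0.5, -0.4]
position: [0.4937, -0.0388, 0.0991]
tool_rot: [-0.146, 0.989, 0.0, -0.0]
ft_force: [-0.4, 0.5, -0.2]
```

```bash
python3 -m inch '[-0.002,0.074,0.005,0,0,0.036,-0.008,0.148,0.006,0,0,0.071,-0.019,0.222,0.006,0,0,0.107,-0.033,0.295,0.006,0,0,0.143,-0.033,0.295,0.006,0,0,0.143]' | sed -n 2,4p
python3 -m inch '[-0.002,0.074,0,0,0,0.036,-0.008,0.148,0,0,0,0.071,-0.019,0.222,0,0,0,0.107,-0.033,0.295,0,0,0,0.143,-0.033,0.295,0,0,0,0.143]' | sed -n 2,4p
```

```text
position: [0.4902, -0.0158, 0.0989]
tool_rot: [-0.034, 0.999, -0.0, 0.001]
ft_force: [-1.4, -0.9, 2.6]
position: [0.491, 0.008, 0.0988]
tool_rot: [0.077, 0.997, 0.0, 0.0]
ft_force: [-2.7, 1.7, 3.1]
```

```bash
python3 -m inch '[-0.002,0.074,-0.005,0,0,0.036,-0.008,0.148,-0.005,0,0,0.071,-0.019,0.222,-0.005,0,0,0.107,-0.033,0.295,-0.005,0,0,0.143,-0.033,0.295,-0.005,0,0,0.143]' | sed -n 2,4p
python3 -m inch '[-0.002,0.074,0,0,0,0.036,-0.008,0.148,0,0,0,0.071,-0.019,0.222,0,0,0,0.107,-0.033,0.295,0,0,0,0.143,-0.033,0.295,0,0,0,0.143]' | sed -n 2,4p
python3 - <<'E'
from h import *
o=get_obs();print(o["ft_force"],o["moment"])
E
```

```text
position: [0.4969, 0.0313, 0.0991]
tool_rot: [0.188, 0.982, 0.0, -0.0]
ft_force: [-3.0, 3.1, 2.7]
position: [0.5086, 0.0527, 0.0992]
tool_rot: [0.297, 0.955, 0.001, -0.0]
ft_force: [-2.4, 6.2, 2.9]
[-2.36854539  6.1542897   2.91859401] [ 0.91293676 -0.29388972  0.47339007]
```

```bash
python3 -m inch '[0.014,0.01,0,0,0,0,0.028,0.019,0,0,0,0,0.028,0.019,0,0,0,0]' | sed -n 2,4p
python3 -m inch '[-0.002,0.074,0,0,0,0.036,-0.008,0.148,0,0,0,0.071,-0.019,0.222,0,0,0,0.107,-0.019,0.222,0,0,0,0.107]' | sed -n 2,4p
python3 - <<'E'
from h import *
o=get_obs();print(o["ft_force"],o["moment"])
E
```

```text
position: [0.5085, 0.0536, 0.0992]
tool_rot: [0.298, 0.955, 0.0, 0.001]
ft_force: [-0.1, 2.4, 1.9]
position: [0.5202, 0.0681, 0.0992]
tool_rot: [0.378, 0.926, 0.001, 0.001]
ft_force: [-0.3, 3.5, 2.3]
[-0.32501432  3.48512231  2.30102735] [ 0.35893281 -0.4740739   0.24863755]
```

```bash
python3 -m inch '[0.011,0.087,0,0,0,0.036,0.005,0.161,0,0,0,0.071,-0.006,0.235,0,0,0,0.107,-0.006,0.235,0,0,0,0.107]' | sed -n 2,4p
python3 -m inch '[-0.002,0.074,0,0,0,0.036,-0.008,0.148,0,0,0,0.071,-0.008,0.148,0,0,0,0.071]' | sed -n 2,4p
python3 - <<'E'
from h import *
o=get_obs();print(o["ft_force"],o["moment"])
E
```

```text
position: [0.5341, 0.0807, 0.0993]
tool_rot: [0.454, 0.891, 0.001, 0.001]
ft_force: [-0.3, 1.7, 1.2]
position: [0.5442, 0.0871, 0.0993]
tool_rot: [0.503, 0.864, 0.001, 0.001]
ft_force: [1.3, 2.4, 2.2]
[1.27959301 2.42816583 2.24665348] [ 0.20459135 -0.58259865  0.27291044]
```

```bash
cat > f.py <<'E'
from h import *
from scipy.spatial.transform import Rotation as R
o=get_obs();M=R.from_quat(o["tool_rot"]).as_matrix();yaw=np.arctan2(M[1,0],M[0,0])+np.pi
F=M.T@o["ft_force"];m=M.T@o["moment"];r=o["position"]+M@[-.106,0,.0255]
yd=(np.degrees(yaw)+180)%360-180
print("t",round(o["time"],2),"yaw",round(yd,1),"ring",r.round(4),"Ftool",F.round(1),"Mtool",m.round(2),"Tscrew(cw resist)",round(-m[2]-(.106*F[1]) ,2))
E
python3 -m inch '[0,0,-0.016,0,0,0,0,0,-0.032,0,0,0,0,0,-0.032,0,0,0,0,0,-0.032,0,0,0]' >/dev/null; python3 f.py
python3 -m inch '[0,0.03,0,0,0,0,0,0.06,0,0,0,0,0,0.06,0,0,0,0,0,0.06,0,0,0]' >/dev/null; python3 f.py
python3 -m inch '[0,-0.06,0,0,0,0,0,-0.12,0,0,0,0,0,-0.12,0,0,0,0,0,-0.12,0,0,0]' >/dev/null; python3 f.py
python3 -m inch '[0.03,0.06,0,0,0,0,0.06,0.06,0,0,0,0,0.06,0.06,0,0,0,0,0.06,0.06,0,0,0]' >/dev/null; python3 f.py
python3 -m inch '[-0.06,0,0,0,0,0,-0.12,0,0,0,0,0,-0.12,0,0,0,0,0,-0.12,0,0,0,0]' >/dev/null; python3 f.py
```

```text
t 15.3 yaw -60.4 ring [ 0.5946 -0.0052  0.0757] Ftool [2.3 4.1 2.7] Mtool [-0.84  0.24 -0.4 ] Tscrew(cw resist) -0.04
t 15.3 yaw -60.4 ring [ 0.5946 -0.0052  0.0757] Ftool [2.3 4.1 2.7] Mtool [-0.84  0.24 -0.4 ] Tscrew(cw resist) -0.04
t 15.3 yaw -60.4 ring [ 0.5946 -0.0052  0.0757] Ftool [2.3 4.1 2.7] Mtool [-0.84  0.24 -0.4 ] Tscrew(cw resist) -0.04
t 15.3 yaw -60.4 ring [ 0.5946 -0.0052  0.0757] Ftool [2.3 4.1 2.7] Mtool [-0.84  0.24 -0.4 ] Tscrew(cw resist) -0.04
t 15.3 yaw -60.4 ring [ 0.5946 -0.0052  0.0757] Ftool [2.3 4.1 2.7] Mtool [-0.84  0.24 -0.4 ] Tscrew(cw resist) -0.04schema error: expected a multiple of 6 numbers
schema error: expected a multiple of 6 numbers
schema error: expected a multiple of 6 numbers
schema error: expected a multiple of 6 numbers
```

```bash
python3 -m inch '[0,0.02,0,0,0,0,0,0.04,0,0,0,0,0,0.04,0,0,0,0]' >/dev/null; python3 f.py
python3 -m inch '[0.015,0.01,0,0,0,0,0.03,0.02,0,0,0,0,0.03,0.02,0,0,0,0]' >/dev/null; python3 f.py
python3 -m inch '[0.0,0.03,0,0,0,0,0.0,0.05,0,0,0,0,0.0,0.05,0,0,0,0]' >/dev/null; python3 f.py
```

```text
t 15.55 yaw -60.5 ring [ 0.5964 -0.004   0.0755] Ftool [-0.1  0.5  3.3] Mtool [-0.14 -0.14 -0.05] Tscrew(cw resist) -0.01
t 15.8 yaw -60.5 ring [ 0.5971 -0.0007  0.0757] Ftool [-0.2  0.1  3. ] Mtool [-0.13 -0.03  0.07] Tscrew(cw resist) -0.08
t 16.05 yaw -60.5 ring [6.002e-01 5.000e-04 7.580e-02] Ftool [-2.6 -4.2  2.5] Mtool [ 0.67 -0.82  0.46] Tscrew(cw resist) -0.01
```

```bash
python3 -m inch '[0.02,-0.04,0,0,0,0,0.05,-0.045,0,0,0,0,0.05,-0.045,0,0,0,0]' >/dev/null; python3 f.py
python3 -m inch '[-0.06,0,0,0,0,0,-0.12,0,0,0,0,0,-0.12,0,0,0,0,0]' >/dev/null; python3 f.py
```

```text
t 16.3 yaw -60.4 ring [0.5971 0.0021 0.0769] Ftool [-5.6 -2.8  0.7] Mtool [ 0.46 -1.24  0.33] Tscrew(cw resist) -0.04
t 16.55 yaw -60.5 ring [ 0.6    -0.0051  0.0756] Ftool [ 1.3 -0.1  2.5] Mtool [0.06 0.11 0.09] Tscrew(cw resist) -0.08
```

```bash
python3 -m inch '[0.018,-0.01,0,0,0,0,0.035,-0.019,0,0,0,0,0.035,-0.019,0.015,0,0,0,0.035,-0.019,0.025,0,0,0,0.035,-0.019,0.025,0,0,0]' >/dev/null; python3 f.py
python3 -m inch '[-0.002,-0.074,0,0,0,-0.036,-0.008,-0.148,0,0,0,-0.071,-0.019,-0.222,0,0,0,-0.107,-0.033,-0.295,0,0,0,-0.143,-0.033,-0.295,0,0,0,-0.143]' >/dev/null; python3 f.py
python3 -m inch '[-0.002,-0.074,0,0,0,-0.036,-0.008,-0.148,0,0,0,-0.071,-0.019,-0.222,0,0,0,-0.107,-0.033,-0.295,0,0,0,-0.143,-0.033,-0.295,0,0,0,-0.143]' >/dev/null; python3 f.py
```

```text
t 16.97 yaw -60.4 ring [ 0.598  -0.0033  0.0737] Ftool [ 0.7 -0.5  5. ] Mtool [-0.23  0.27 -0.1 ] Tscrew(cw resist) 0.15
t 17.38 yaw -47.5 ring [ 0.5972 -0.0037  0.0738] Ftool [1.9 0.8 4.5] Mtool [-0.4   0.38 -0.1 ] Tscrew(cw resist) 0.02
t 17.8 yaw -34.8 ring [ 0.5969 -0.004   0.0736] Ftool [1.6 0.3 5.9] Mtool [-0.16  0.38 -0.04] Tscrew(cw resist) 0.01
```

No vertical contact now, even though the ring is below head-top height, so it may have entered. Lower it further by feel.

```bash
python3 -m inch '[0,0,0.0125,0,0,0,0,0,0.025,0,0,0,0,0,0.025,0,0,0]' >/dev/null; python3 f.py
python3 -m inch '[0,0,0.0125,0,0,0,0,0,0.025,0,0,0,0,0,0.025,0,0,0]' >/dev/null; python3 f.py
```

```text
t 18.05 yaw -34.8 ring [ 0.5974 -0.0034  0.0715] Ftool [ 2.7 -1.5  4.9] Mtool [0.12 0.37 0.15] Tscrew(cw resist) 0.0
t 18.3 yaw -34.7 ring [ 0.5974 -0.0034  0.0695] Ftool [ 2.6 -1.2  4.7] Mtool [0.16 0.5  0.26] Tscrew(cw resist) -0.13
```

```bash
python3 -m inch '[0.01,-0.01,0.025,0,0,0,0.01,-0.01,0.05,0,0,0,0.01,-0.01,0.05,0,0,0]' >/dev/null; python3 f.py
python3 -m inch '[0.01,0,0.0125,0,0,0,0.01,0,0.025,0,0,0,0.01,0,0.025,0,0,0]' >/dev/null; python3 f.py
```

```text
t 18.55 yaw -34.7 ring [ 0.5971 -0.0037  0.0658] Ftool [2.6 0.4 4. ] Mtool [-0.09  0.44  0.06] Tscrew(cw resist) -0.1
t 18.8 yaw -34.7 ring [ 0.5971 -0.0035  0.0642] Ftool [1.2 0.2 5. ] Mtool [-0.06  0.13  0.07] Tscrew(cw resist) -0.1
```

```bash
python3 -m inch '[0,0,0.0125,0,0,0,0,0,0.025,0,0,0,0,0,0.025,0,0,0]' >/dev/null; python3 f.py
python3 -m inch '[0,0,0.0125,0,0,0,0,0,0.025,0,0,0,0,0,0.025,0,0,0]' >/dev/null; python3 f.py
python3 -m inch '[0,0,0.008,0,0,0,0,0,0.016,0,0,0,0,0,0.016,0,0,0]' >/dev/null; python3 f.py
```

```text
t 19.05 yaw -34.7 ring [ 0.597  -0.0035  0.0622] Ftool [ 0.9 -0.9  4.3] Mtool [-0.09 -0.04  0.14] Tscrew(cw resist) -0.05
t 19.3 yaw -34.7 ring [ 0.597  -0.0035  0.0602] Ftool [-1.1 -0.3  4.3] Mtool [-0.   -0.17  0.16] Tscrew(cw resist) -0.12
t 19.55 yaw -34.7 ring [ 0.597  -0.0035  0.0592] Ftool [-0.2 -0.5  0.9] Mtool [-0.02 -0.36  0.08] Tscrew(cw resist) -0.03
```

Run:
```python
from h import *
t=camera("top");s=camera("side")
cv2.imwrite("pics/t5.png",np.hstack([cv2.resize(t[110:170,305:365],None,fx=6,fy=6,interpolation=2),cv2.resize(s[150:210,235:295],None,fx=6,fy=6,interpolation=2)])[...,::-1])
L=.106/.08
for i in range(1,11):
  th=np.radians(i*48/8);print(i,round(i*6/90,3),round(-L*(1-np.cos(th)),3),round(L*np.sin(th),3))
```

```text
1 0.067 -0.007 0.139
2 0.133 -0.029 0.275
3 0.2 -0.065 0.409
4 0.267 -0.115 0.539
5 0.333 -0.178 0.662
6 0.4 -0.253 0.779
7 0.467 -0.34 0.887
8 0.533 -0.438 0.985
9 0.6 -0.546 1.072
10 0.667 -0.662 1.147
```

View pics/t5.png

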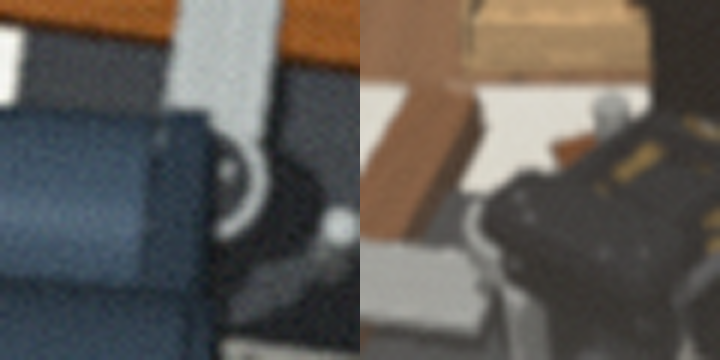

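Nose visible through the ring at top crop (228,168), ring low against the flange: seated. Swing back anticlockwise.

```bash
python3 -m inch '[-0.007,-0.139,0,0,0,-0.067,-0.029,-0.275,0,0,0,-0.133,-0.065,-0.409,0,0,0,-0.2,-0.115,-0.539,0,0,0,-0.267,-0.115,-0.539,0,0,0,-0.267]' >/dev/null; python3 f.py
python3 -m inch '[-0.007,-0.139,0,0,0,-0.067,-0.029,-0.275,0,0,0,-0.133,-0.065,-0.409,0,0,0,-0.2,-0.115,-0.539,0,0,0,-0.267,-0.115,-0.539,0,0,0,-0.267]' >/dev/null; python3 f.py
```

```text
t 20.07 yaw -10.6 ring [ 0.5961 -0.0046  0.059 ] Ftool [0.7 0.8 0.5] Mtool [-0.08 -0.24  0.09] Tscrew(cw resist) -0.17
t 20.48 yaw 13.3 ring [ 0.596  -0.0053  0.0588] Ftool [ 3.3 -3.1 -0.8] Mtool [0.52 0.21 0.42] Tscrew(cw resist) -0.09
```

```bash
python3 -m inch '[0.012,-0.159,-0.005,0,0,-0.067,-0.009,-0.295,-0.005,0,0,-0.133,-0.045,-0.429,-0.005,0,0,-0.2,-0.095,-0.559,-0.005,0,0,-0.267,-0.158,-0.682,-0.005,0,0,-0.333,-0.158,-0.682,-0.005,0,0,-0.333]' >/dev/null; python3 f.py
```

```text
t 20.98 yaw 43.4 ring [ 0.5972 -0.0077  0.0595] Ftool [ 3.1 -1.6  1. ] Mtool [0.25 0.25 0.19] Tscrew(cw resist) -0.02
```

```bash
python3 -m inch '[0.013,0.139,0,0,0,0.067,-0.009,0.275,0,0,0,0.133,-0.045,0.409,0,0,0,0.2,-0.095,0.539,0,0,0,0.267,-0.095,0.539,0,0,0,0.267]' >/dev/null; python3 f.py
python3 -m inch '[-0.007,0.139,0,0,0,0.067,-0.029,0.275,0,0,0,0.133,-0.065,0.409,0,0,0,0.2,-0.115,0.539,0,0,0,0.267,-0.115,0.539,0,0,0,0.267]' >/dev/null; python3 f.py
```

```text
t 21.4 yaw 19.1 ring [ 0.5954 -0.0059  0.0599] Ftool [ 0.5 -6.8  2. ] Mtool [ 1.06 -0.05  0.4 ] Tscrew(cw resist) 0.32
t 21.82 yaw -4.6 ring [ 0.5958 -0.0053  0.0598] Ftool [-2.3 -3.4  2.2] Mtool [ 0.51 -0.6   0.07] Tscrew(cw resist) 0.29
```

```bash
python3 -m inch '[-0.02,0.139,0,0,0,0.067,-0.042,0.275,0,0,0,0.133,-0.078,0.409,0,0,0,0.2,-0.128,0.539,0,0,0,0.267,-0.128,0.539,0,0,0,0.267]' >/dev/null; python3 f.py
python3 -m inch '[-0.007,0.139,0,0,0,0.067,-0.029,0.275,0,0,0,0.133,-0.065,0.409,0,0,0,0.2,-0.115,0.539,0,0,0,0.267,-0.115,0.539,0,0,0,0.267]' >/dev/null; python3 f.py
python3 -m inch '[-0.007,0.139,0,0,0,0.067,-0.015,0.207,0,0,0,0.1,-0.015,0.207,0,0,0,0.1]' >/dev/null; python3 f.py
```

```text
t 22.23 yaw -28.5 ring [ 0.5961 -0.0048  0.0593] Ftool [-0.1 -0.1  1.8] Mtool [-0.11 -0.37 -0.27] Tscrew(cw resist) 0.28
t 22.65 yaw -52.6 ring [ 0.5963 -0.0043  0.0592] Ftool [3.9 3.5 1.3] Mtool [-0.64  0.31 -0.64] Tscrew(cw resist) 0.27
t 22.9 yaw -61.5 ring [ 0.5962 -0.0042  0.0591] Ftool [6.2 4.5 0.6] Mtool [-0.87  0.79 -0.8 ] Tscrew(cw resist) 0.32
```

```bash
sed -i 's/-.106,0,.0255/-.110,0,.0255/; s/(.106\*F/(.110*F/' f.py; echo 'print("to centre, units:",(M.T@(np.array([.599,-.0063,r[2]])-r)/.08).round(3)[:2])' >> f.py
python3 f.py
python3 -m inch '[0.012,-0.124,0,0,0,-0.067,-0.01,-0.266,0,0,0,-0.133,-0.047,-0.405,0,0,0,-0.2,-0.099,-0.539,0,0,0,-0.267,-0.164,-0.667,0,0,0,-0.333,-0.243,-0.788,0,0,0,-0.4,-0.333,-0.9,0,0,0,-0.467,-0.333,-0.9,0,0,0,-0.467]' >/dev/null; python3 f.py
python3 -m inch '[-0.008,-0.144,0,0,0,-0.067,-0.03,-0.286,0,0,0,-0.133,-0.067,-0.425,0,0,0,-0.2,-0.119,-0.559,0,0,0,-0.267,-0.184,-0.687,0,0,0,-0.333,-0.263,-0.808,0,0,0,-0.4,-0.353,-0.92,0,0,0,-0.467,-0.353,-0.92,0,0,0,-0.467]' >/dev/null; python3 f.py
python3 -m inch '[-0.008,-0.144,0,0,0,-0.067,-0.03,-0.286,0,0,0,-0.133,-0.067,-0.425,0,0,0,-0.2,-0.067,-0.425,0,0,0,-0.2]' >/dev/null; python3 f.py
```

```text
t 22.9 yaw -61.5 ring [ 0.5981 -0.0077  0.0591] Ftool [6.2 4.5 0.6] Mtool [-0.87  0.79 -0.8 ] Tscrew(cw resist) 0.31
to centre, units: [0.01  0.018]
t 23.57 yaw -19.5 ring [ 0.5986 -0.0084  0.0596] Ftool [-1.5  7.7  3.1] Mtool [-1.41 -0.52 -0.71] Tscrew(cw resist) -0.14
to centre, units: [0.004 0.026]
t 24.23 yaw 22.4 ring [ 0.5999 -0.0079  0.0597] Ftool [-9.5  7.8  3.7] Mtool [-1.28 -2.   -0.55] Tscrew(cw resist) -0.31
to centre, units: [0.003 0.023]
t 24.57 yaw 40.4 ring [ 0.5993 -0.0079  0.0594] Ftool [-9.2  4.1  2. ] Mtool [-0.68 -1.78 -0.36] Tscrew(cw resist) -0.09
to centre, units: [-0.01   0.017]
```

```bash
python3 -m inch '[-0.038,0.157,0,0,0,0.067,-0.06,0.297,0,0,0,0.133,-0.096,0.434,0,0,0,0.2,-0.147,0.567,0,0,0,0.267,-0.147,0.567,0,0,0,0.267]' >/dev/null; python3 f.py
python3 -m inch '[-0.007,0.142,0,0,0,0.067,-0.03,0.282,0,0,0,0.133,-0.03,0.282,0,0,0,0.133]' >/dev/null; python3 f.py
```

```text
t 24.98 yaw 16.1 ring [ 0.5994 -0.0053  0.0596] Ftool [-0.9 -4.7  1.9] Mtool [ 0.6  -0.41  0.11] Tscrew(cw resist) 0.4
to centre, units: [ 0.008 -0.011]
t 25.23 yaw 4.2 ring [ 0.5996 -0.0056  0.0595] Ftool [-1.9 -3.9  0.8] Mtool [ 0.54 -0.58  0.12] Tscrew(cw resist) 0.31
to centre, units: [ 0.009 -0.009]
```

```bash
python3 -m inch '[-0.012,0.142,0,0,0,0.067,-0.035,0.282,0,0,0,0.133,-0.035,0.282,0,0,0,0.133]' >/dev/null; python3 f.py
python3 -m inch '[-0.007,0.142,0,0,0,0.067,-0.007,0.142,0,0,0,0.067]' >/dev/null; python3 f.py
python3 -m inch '[-0.007,0.142,0,0,0,0.067,-0.007,0.142,0,0,0,0.067]' >/dev/null; python3 f.py
```

```text
t 25.48 yaw -7.6 ring [ 0.5998 -0.0057  0.0593] Ftool [-1.2 -3.3  1.9] Mtool [ 0.41 -0.58  0.02] Tscrew(cw resist) 0.34
to centre, units: [ 0.009 -0.008]
t 25.65 yaw -13.6 ring [ 0.5998 -0.0062  0.0593] Ftool [-2.4 -2.4  1.8] Mtool [ 0.38 -0.66 -0.08] Tscrew(cw resist) 0.34
to centre, units: [ 0.009 -0.004]
t 25.82 yaw -19.5 ring [ 0.5996 -0.0066  0.0592] Ftool [-2.5 -4.1  0.9] Mtool [ 0.67 -0.73 -0.21] Tscrew(cw resist) 0.66
to centre, units: [0.009 0.001]
```

```bash
python3 -m inch '[-0.002,0.071,0,0,0,0.033,-0.002,0.071,0,0,0,0.033]' >/dev/null; python3 f.py
python3 -m inch '[-0.002,0.071,0,0,0,0.033,-0.002,0.071,0,0,0,0.033]' >/dev/null; python3 f.py
```

```text
t 25.98 yaw -22.4 ring [ 0.5994 -0.0071  0.0592] Ftool [-1.8 -5.   0.5] Mtool [ 0.71 -0.72 -0.45] Tscrew(cw resist) 1.01
to centre, units: [0.008 0.008]
t 26.15 yaw -25.4 ring [ 0.5992 -0.0073  0.0591] Ftool [-3.  -6.2  1.1] Mtool [ 0.87 -0.87 -0.45] Tscrew(cw resist) 1.13
to centre, units: [0.008 0.01 ]
```

```bash
python3 -m inch '[-0.002,0.071,0,0,0,0.033,-0.002,0.071,0,0,0,0.033,-0.002,0.071,0,0,0,0.033]' >/dev/null; python3 f.py
python3 -m inch '[0,0,0,0,0,0,0,0,0,0,0,0]' >/dev/null; python3 f.py
```

```text
t 26.4 yaw -28.2 ring [ 0.599  -0.0076  0.059 ] Ftool [-2.9 -6.3 -0.2] Mtool [ 0.93 -0.88 -0.59] Tscrew(cw resist) 1.28
to centre, units: [0.008 0.015]
t 26.57 yaw -28.2 ring [ 0.599  -0.0077  0.059 ] Ftool [-3.4 -5.4  0.6] Mtool [ 0.87 -0.79 -0.6 ] Tscrew(cw resist) 1.2
to centre, units: [0.008 0.016]
```

```bash
python3 -m inch '[-0.002,0.081,0,0,0,0.033,-0.002,0.081,0,0,0,0.033,-0.002,0.081,0,0,0,0.033]' >/dev/null; python3 f.py
python3 -m inch '[-0.002,0.081,0,0,0,0.033,-0.002,0.081,0,0,0,0.033,-0.002,0.081,0,0,0,0.033]' >/dev/null; python3 f.py
```

```text
t 26.82 yaw -31.2 ring [ 0.599  -0.0074  0.059 ] Ftool [-3.9 -9.2  0.4] Mtool [ 1.28 -0.97 -0.54] Tscrew(cw resist) 1.55
to centre, units: [0.008 0.012]
t 27.07 yaw -34.1 ring [ 0.599  -0.0073  0.0588] Ftool [ -5.2 -10.   -1. ] Mtool [ 1.63 -1.24 -0.51] Tscrew(cw resist) 1.61
to centre, units: [0.007 0.01 ]
```

```bash
python3 -m inch '[-0.007,-0.142,0,0,0,-0.067,-0.007,-0.142,0,0,0,-0.067]' >/dev/null; python3 f.py
python3 -m inch '[-0.007,-0.142,0,0,0,-0.067,-0.007,-0.142,0,0,0,-0.067]' >/dev/null; python3 f.py
python3 -m inch '[-0.007,-0.142,0,0,0,-0.067,-0.007,-0.142,0,0,0,-0.067]' >/dev/null; python3 f.py
python3 -m inch '[-0.03,-0.282,0,0,0,-0.133,-0.03,-0.282,0,0,0,-0.133]' >/dev/null; python3 f.py
```

```text
t 27.23 yaw -28.0 ring [ 0.5992 -0.0073  0.0589] Ftool [-2.6 -6.1  0. ] Mtool [ 0.97 -0.91 -0.51] Tscrew(cw resist) 1.18
to centre, units: [0.008 0.01 ]
t 27.4 yaw -22.1 ring [ 0.5994 -0.0069  0.059 ] Ftool [-2.  -5.6  0.5] Mtool [ 0.68 -0.75 -0.36] Tscrew(cw resist) 0.98
to centre, units: [0.008 0.005]
t 27.57 yaw -16.1 ring [ 0.5997 -0.0064  0.0591] Ftool [-2.3 -3.3  0.7] Mtool [ 0.47 -0.56 -0.12] Tscrew(cw resist) 0.48
to centre, units: [ 0.008 -0.001]
t 27.73 yaw -4.1 ring [ 0.5996 -0.005   0.059 ] Ftool [-0.6 -2.7 -0.4] Mtool [ 0.4  -0.4   0.39] Tscrew(cw resist) -0.1
to centre, units: [ 0.006 -0.017]
```

The load curve is reversible and measured torque reached 1.6 N·m, so the screw is solid. Lift off.

```bash
python3 -m inch '[0,-0.01,-0.05,0,0,0,0,-0.02,-0.1,0,0,0,0,-0.02,-0.15,0,0,0]' >/dev/null; python3 f.py
python3 -m inch '[0,0,-0.06,0,0,0,0,0,-0.12,0,0,0,0,0,-0.18,0,0,0]' >/dev/null; python3 f.py
python3 -m inch '[0,0,-0.1,0,0,0,0,0,-0.3,0,0,0,0,0,-0.6,0,0,0,0,0,-0.6,0,0,0]' >/dev/null; python3 f.py
```

```text
t 27.98 yaw -4.6 ring [ 0.5992 -0.0059  0.0708] Ftool [-1.6 -0.   4.2] Mtool [-0.15 -0.21 -0.03] Tscrew(cw resist) 0.03
to centre, units: [ 0.002 -0.005]
t 28.23 yaw -4.5 ring [ 0.5989 -0.0055  0.0855] Ftool [ 0.5 -0.4  4.7] Mtool [-0.12 -0.    0.01] Tscrew(cw resist) 0.04
to centre, units: [-0.002 -0.009]
t 28.57 yaw -4.5 ring [ 0.6023 -0.0063  0.1378] Ftool [-1.1  0.3  4. ] Mtool [-0.11 -0.13 -0.  ] Tscrew(cw resist) -0.03
to centre, units: [ 0.041 -0.003]
```

```bash
python3 -m inch '[0.02,0.4,0,0,0,0,0.04,0.8,0,0,0,0,0.04,1,0,0,0,0]' >/dev/null
python3 -m inch '[0.02,0.5,0,0,0,0,0.04,1,0,0,0,0,0.04,1,0,0,0,0]' >/dev/null
python3 -m inch '[0.02,0.5,0,0,0,0,0.04,1,0,0,0,0,0.04,1,0,0,0,0]' >/dev/null
python3 -m inch '[0.02,0.4,0.2,0,0,0,0.04,0.6,0.5,0,0,0,0.04,0.64,0.9,0,0,0,0.04,0.64,0.9,0,0,0,0.04,0.64,0.9,0,0,0]'
python3 - <<'E'
from h import *
cv2.imwrite("pics/s6.png",cv2.resize(camera("side")[150:370,180:400],None,fx=2.7,fy=2.7,interpolation=2)[...,::-1])
E
```

```text
time: 29.73
position: [0.4983, 0.2931, 0.0848]
tool_rot: [0.039, 0.999, -0.001, -0.003]
ft_force: [-0.3, 0.8, -5.2]
grip_width: 0.0174
grip_force: 60.0
```

View pics/s6.png

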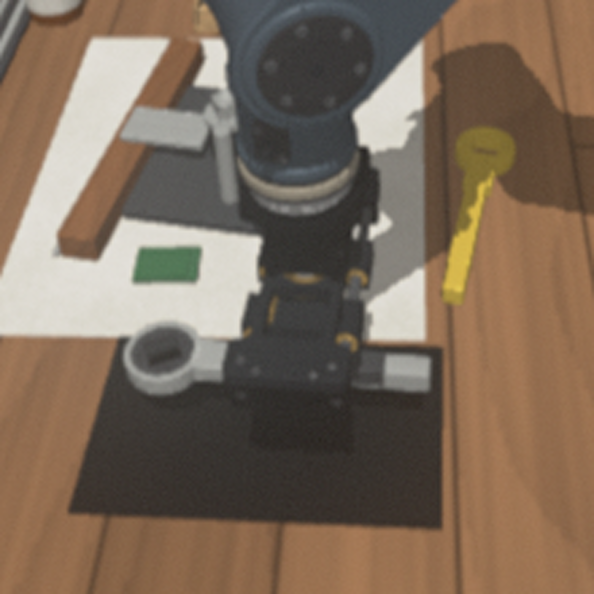

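The wrench is level over the mat (ring at (162,357)), and the glass is undisturbed. Lower and release.

```bash
python3 -m inch '[0,0,0.2,0,0,0,0,0,0.45,0,0,0,0,0,0.62,0,0,0,0,0,0.67,0,0,0,0,0,0.67,0,0,0]' | sed -n 2,4p
python3 -m inch '[0,0,0.015,0,0,0,0,0,0.025,0,0,0,0,0,0.025,0,0,0]' | sed -n 2,4p
```

```text
position: [0.5014, 0.2933, 0.0342]
tool_rot: [0.04, 0.999, 0.0, 0.0]
ft_force: [0.1, 0.5, -3.5]
position: [0.5018, 0.2941, 0.0327]
tool_rot: [0.04, 0.999, 0.0, 0.001]
ft_force: [0.2, -0.1, -4.4]
```

```bash
python3 -m inch '[0,0,0.02,0,0,0,0,0,0.035,0,0,0,0,0,0.035,0,0,0]' | sed -n 2,4p
python3 -m inch '[0,0,0.01,0,0,0,0,0,0.015,0,0,0,0,0,0.015,0,0,0]' | sed -n 2,4p
```

```text
position: [0.501, 0.294, 0.0287]
tool_rot: [0.04, 0.999, 0.0, 0.0]
ft_force: [0.3, -0.2, -4.0]
position: [0.5011, 0.294, 0.0285]
tool_rot: [0.04, 0.999, 0.0, 0.0]
ft_force: [-2.2, -1.1, 4.0]
```

Contact with the mat; open and rise.

```bash
python3 -m inch '[0,0,0,0,0,0,0,0,0,0,0,0,0,0,0,0,0,0,0,0,0,0,0,0,0,0,0,0,0,0,0,0,0,0,0,0]' 87 | tail -2
python3 -m inch '[0,0,0,0,0,0,0,0,0,0,0,0,0,0,0,0,0,0,0,0,0,0,0,0,0,0,0,0,0,0,0,0,0,0,0,0]' | tail -2
python3 -m inch '[0,0,-0.2,0,0,0,0,0,-0.6,0,0,0,0,0,-1,0,0,0,0,0,-1,0,0,0]' | sed -n 2p
python3 -m inch '[0,-0.3,-0.4,0,0,0,0,-0.7,-0.8,0,0,0,0,-1,-1,0,0,0,0,-1,-1,0,0,0]' | sed -n 2p
python3 - <<'E'
from h import *
cv2.imwrite("pics/s7.png",cv2.resize(camera("side")[150:370,180:400],None,fx=2.7,fy=2.7,interpolation=2)[...,::-1])
E
```

```text
grip_width: 0.0492
grip_force: 0.0
grip_width: 0.0847
grip_force: 0.0
position: [0.5044, 0.2953, 0.1128]
position: [0.496, 0.2112, 0.1907]
```

View pics/s7.png

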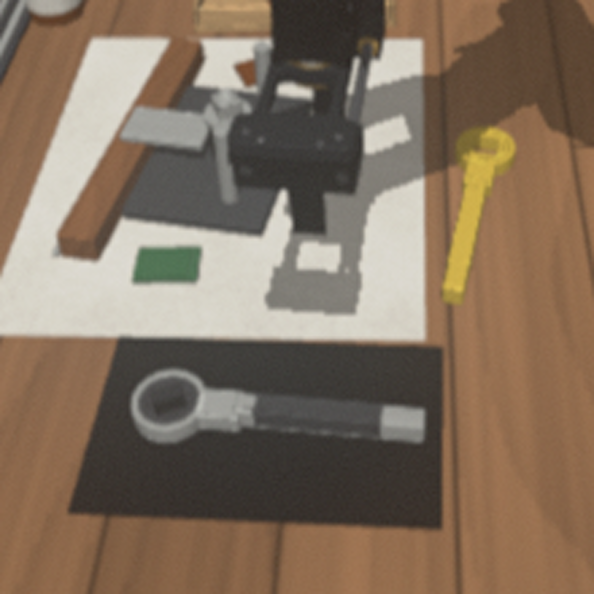

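The wrench lies flat on the mat (ring at (170,405)), and the gripper is clear. Hand in.

```bash
python3 -c "
from rig import hand_in
print(hand_in())"
```

```text
the job is handed in; nothing more can be done
None
```

I tightened the screw until it came up solid, with a measured peak of about 1.6 N·m, then laid the wrench flat on the mat and handed the job in; no verdict came back.

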